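Flip the pick tag and hold the medicine carousel at the green bottle

TASK

First flip the hinged pick tag right over so that it lies flat with its green side up. Then turn the medicine carousel until the green-capped bottle stands right in line with the red pointer on the stand, and keep a firm hold of the carousel there, still: finish while holding it, do not let go. Leave the loose bottle, jar, cartons and tray around it where they are.

Things in the scene. Friction and masses are not known exactly. Their poses are not given: they have to be found in the camera images.
- carousel: turning part: disc 236 mm wide, 10 mm thick, underside 30 mm above the table, six amber bottles (42 mm wide, tops 128 mm above the table) fixed on it every 60 degrees, axes 85 mm from centre; one has a green cap and label. Origin: on the turning axis at the disc's underside; z up, -x points to the green-capped bottle. Turns freely either way, past a full turn, 0.03 N m friction, no spring.
- marked_bottle (a point): centre of the foot of the green-capped bottle, on the carousel's disc, 85 mm from the turning axis, 40 mm above the table; moves with the carousel. The other five bottles have white or blue caps.
- handle (a point): centre of the black bar handle on top of the carousel's middle post (23 mm thick), on the turning axis, 170 mm above the table. The bar is 60 mm long, 14 mm thick and 36 mm tall (152 to 188 mm above the table); it lies along the line from the axis to the green-capped bottle and turns with the carousel.
- front (a point): fixed point on the stand, 85 mm from the turning axis towards the red pointer and 40 mm above the table: where the centre of the green-capped bottle's foot must come. The red pointer itself is a 40 mm tall post at the end of a low arm, 150 mm from the axis, just outside the disc.
- tag (a joint): angle of the pick tag about its level hinge: 0 lying flat with its white side up, 1.57 standing up, 3.14 (end stop) flipped over and lying flat with its green side up. Hardly any friction: if let go it falls to the side it leans to.
- tag_knob (a point): centre of the tag's black ball knob, 16 mm wide, 82 mm from the hinge line, on a 6 mm stem. The tag plate is 56 mm wide, 5 mm thick, 40 g, its free edge 52 mm from the hinge line; the knob is 30 mm beyond it, in line with the hinge's middle. With the tag flat on either side the knob is 47 mm above the bare table.
- tag_hinge (a point): middle of the tag's hinge line, 47 mm above the table, fixed. Its y lies along the hinge; the knob is on its -x side at joint 0 and on its +x side when flipped. Below: a grey block 90 mm long, 46 wide, 42 high on an 8 mm base plate 120 x 100 mm; two pivot posts 55 mm high, 35 mm either side of the middle.
- loose_bottle: bystander: loose amber bottle with white cap, 42 mm across, 88 mm tall; origin under its centre
- yellow_carton: bystander: upright yellow carton 38 x 36 x 75 mm; origin under its centre
- red_carton: bystander: red carton lying, 120 x 50 x 35 mm; origin under its centre
- white_carton: bystander: white and blue carton lying, 130 x 55 x 28 mm; origin under its centre
- pill_jar: bystander: white jar with orange label, 52 mm across, 70 mm tall; origin under its centre
- count_tray: bystander: blue counting tray 130 x 90 x 22 mm; origin under its centre
- green_carton: bystander: white and green carton lying, 100 x 45 x 40 mm; origin under its centre
There are look-alikes about, which are no part of the job. What is shaped like the part that bears tag but orange or turquoise is not meant.

How it is judged:
By the outcome, as a careful person would: the job done as asked, in the order asked, and still so for the second after the job is handed in, while the arm keeps its last pose, push and grip.
It also fails if it takes over 72 s, if anything falls off the work surface, if the arm or the gripper's body presses on something with over 40 N, if the wrist force passes 120 N, or if a joint passes its speed limit or range.

ROBOT

A 7-joint arm with a two-finger parallel gripper is mounted at the origin on the work surface. World frame = base frame: x ahead of the robot, y to its left, z up, the work surface at z = 0. Lengths are in m, angles in rad, forces in N, time in s.
With the tool pointing down it reaches from about 0.4 to 0.875 m from the base axis. Payload 19.3 kg.
Tool frame: the origin (TCP) lies midway between the tips of the shut fingers; the grasp point (between the pads) lies 19 mm behind it; z points along the fingers, y is the line along which they close (so a half turn about z gives the same grasp; the last joint's range is limited). The gripper opens to 85 mm and grips with 20 to 120 N. Pads are 22 mm wide; open, the fingers measure 114 mm over their backs; the gripper's body (76 mm by 85 mm) begins 54 mm behind the grasp point. The pads swing forward as they close: fully open they stand 13 mm farther back than shut.
Start: joints at [-1.391, 0.521, -0.036, 1.599, 0.021, 1.021, -0.113], TCP at [0.155, 0.606, 0.231] pointing down, gripper open.
Joint ranges: [-2.91, 2.91], [-0.3, 2.13], [-1.5, 1.42], [0.17, 2.43], [-1.26, 4.41], [0.16, 1.93], [-2.52, 2.52]. Speed limits (rad/s): [1.89, 1.89, 2.39, 2.39, 3.01, 3.01, 3.01].

INTERFACE

Orientations are given as a unit quaternion [w, x, y, z].
In Python, from station import monitor, optics, robot gives the robot as it stands.
- The arm moves only by the shell command python3 -m inch 'ROWS'. ROWS is JSON, a list of rows, each an object of numbers: "hand": the finger opening in mm, from 0 to 85.4; "dx", "dy", "dz": the shift along the tool's x, y, z in units of 40 mm (1.0 is 40 mm); "ax", "ay", "az": the turn, a rotation vector about the tool's x, y, z in units of 5 degrees (1.0 is 5 degrees). A call has 1 to 12 rows; each row shifts and turns the commanded pose from where the row before left it, along the tool's axes as they then stand; what a row does not reach is not made up. A row lasts 1/12 s, in which the tool goes at most 41.7 mm and 7.16 degrees, less where a joint would pass 70% of its speed; a pose out of reach is approached as far as the arm can. A call is refused whole if a number of a shift passes 1 or a number of a turn 1, either way. A call with a gripper value outside its range is refused whole. The fingers move at their own pace and stop on an object; the grip force is fixed at half the most. Time passes only in rows, so rows that do not move let the fingers close. It gives the time, the measured TCP pose, the force, the opening and the grip force at its end, in the units of the state.
- monitor.get_obs(): the state, without advancing time (a new reading comes with each control period).
- optics.snapshot(name): name is "side" or "top" or "wrist"; returns a dict with "img" (420x560x3 uint8, red, green, blue), "depth" (420x560 float32, m along the optical axis (not along the pixel's ray), 0 where there is no reading), "fov_y" (degrees; the focal length in pixels is half the picture's height over the tangent of half this angle, whatever the lens; pixels are square), "cx", "cy" (the principal point, pixels), "position" and "orientation" of the camera in the world; the wrist camera has in their place "tool_from_camera" (4x4, takes a point from camera to tool coordinates, whose origin is the TCP and whose axes are the flange's). Camera axes: x right, y down, z forward; pixel columns grow to the right and rows downward; lengths in m; the calibration is good to about 2 mm. A picture is of the moment at which its call begins: read the wrist's pose just before it.
- robot.finish_job(): hands the job in; it is judged then, once.
The state is a dict: "t": time; "joint_pos": joint angles; "qvel": joint speeds; "joint_torque": joint torques, N m; "eef_pos": TCP position; "eef_rot": TCP orientation; "contact_force": force on the tool from outside, world axes, zero at the start; "moment": the same for the moment, N m; "finger_gap": finger opening in m; "grip_force": force on a finger pad.
Only numpy, scipy, OpenCV 4.12 (cv2) and the standard library are available. Lean on these libraries where they do the work, as an engineer would, in place of code of your own. Each camera call takes 0.05 s, during which the arm holds its last target. There are 200 camera calls.

## Working session

There is one attempt and no reset: what is moved stays moved. The work goes in short steps, Python scripts to look and compute and a shell command to move; the robot and the scene stay as the last step left them, time stands still between calls to the robot, and variables do not carry over. Pictures are saved under pics/ and viewed, at most 10 in all, crops included, and the job is handed in when it is done.

```bash
mkdir -p pics; ls; cat > h.py <<'E'
import numpy as np, cv2
from scipy.spatial.transform import Rotation as R
from station import monitor, optics, robot
def rq(q): return R.from_quat([q[1],q[2],q[3],q[0]]).as_matrix()
def cam(name):
    o=monitor.get_obs(); s=optics.snapshot(name)
    if name=="wrist":
        T=np.array(s["tool_from_camera"]); A=rq(o["eef_rot"])
        s["R"]=A@T[:3,:3]; s["p"]=A@T[:3,3]+np.array(o["eef_pos"])
    else: s["R"]=rq(s["orientation"]); s["p"]=np.array(s["position"])
    s["f"]=s["img"].shape[0]/2/np.tan(np.radians(s["fov_y"])/2); return s
def cloud(s):
    d=s["depth"]; v,u=np.mgrid[:d.shape[0],:d.shape[1]]
    c=np.stack([(u-s["cx"])/s["f"]*d,(v-s["cy"])/s["f"]*d,d],-1)
    return c@s["R"].T+s["p"]
def ray(s,u,v,z):
    r=s["R"]@np.array([(u-s["cx"])/s["f"],(v-s["cy"])/s["f"],1]); return s["p"]+r*(z-s["p"][2])/r[2]
def save(s,n): cv2.imwrite("pics/"+n,s["img"][:,:,::-1])
E
python3 - <<'E'
from h import *
for n in ("top","side"):
    s=cam(n); save(s,n+"0.png"); print(n,s["p"],s["R"].round(3).tolist(),s["f"],s["cx"],s["cy"]); np.savez(n+"0.npz",**{k:s[k] for k in("img","depth","R","p","f","cx","cy")})
o=monitor.get_obs(); print(o)
E
```

```text
pics
top [0.27953686 0.03310147 1.44353289] [[-0.009, -0.984, 0.176], [-1.0, 0.007, -0.009], [0.007, -0.176, -0.984]] 475.11161467404736 285.2332680244266 206.24633256880452
side [-0.1338037  -1.05586205  0.83699672] [[0.855, -0.267, 0.444], [-0.518, -0.401, 0.756], [-0.024, -0.877, -0.481]] 471.3292626219981 284.1745178962841 207.5168152691684
{'t': 0.1, 'joint_pos': array([-1.39119344,  0.5219679 , -0.03634566,  1.5999228 ,  0.02121977,
        1.02108542, -0.1127864 ]), 'qvel': array([ 0.00150319, -0.00065635, -0.00084582, -0.00294709,  0.0018824 ,
        0.00015768, -0.00082783]), 'joint_torque': array([ 3.46575129e-03, -9.28486633e+01,  1.98388383e+00, -3.70531476e+01,
        1.82168721e-02,  5.22522081e-03, -2.00315498e-05]), 'eef_pos': array([0.15446393, 0.6053177 , 0.23078477]), 'eef_rot': array([-2.41971948e-05,  1.24562912e-01,  9.92211586e-01, -4.98327622e-04]), 'contact_force': array([ 0.22209992,  0.03448222, -0.42018126]), 'moment': array([ 0.00231269, -0.01395458,  0.0252421 ]), 'grip_force': 0.0, 'finger_gap': 0.08514104016826751}
```

View pics/top0.png

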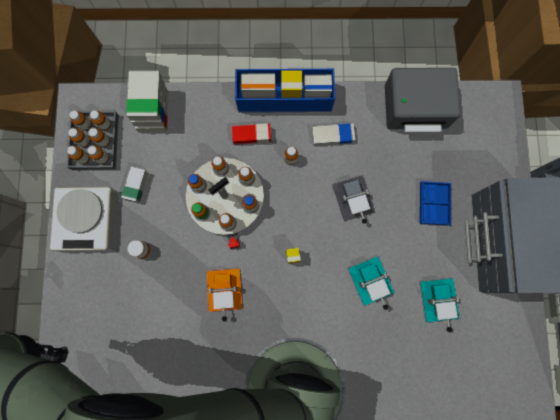

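View pics/side0.png

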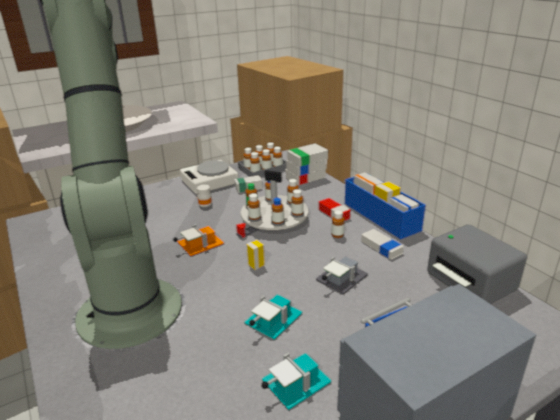

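The top view shows the carousel at about (225,196), its green cap at (200,211) and the red pointer at (234,242). The grey (real) tag is at (357,200) with its knob at (364,219). The orange and turquoise tags are look-alikes. The side view agrees with this.

```bash
python3 - <<'E'
from h import *
for n in ("top","side"):
    s=dict(np.load(n+"0.npz")); P=cloud(s); im=s["img"].astype(int); 
    np.set_printoptions(precision=4,suppress=True)
    hsv=cv2.cvtColor(s["img"],cv2.COLOR_RGB2HSV); V=hsv[...,2]; S=hsv[...,1]
    v,u=np.mgrid[:420,:560]
    def box(x0,y0,x1,y1): return (u>=x0)&(u<=x1)&(v>=y0)&(v<=y1)
    def rep(t,m): 
        q=P[m]; print(n,t,m.sum(),"uv",u[m].mean(),v[m].mean(),"med",np.median(q,0),"min",q.min(0),"max",q.max(0))
    if n=="top":
        B=box(180,150,270,255); T=box(330,170,385,230)
    else:
        B=box(225,155,315,240); T=box(310,245,370,300)
    red=(im[...,0]>120)&(im[...,1]<60)
    rep("pointer",red&(box(225,230,245,255) if n=="top" else box(230,215,250,240)))
    hm=B&(P[...,2]>.17)&(P[...,2]<.2)&(V<90); rep("handle",hm)
    q=P[hm][:,:2]; w,e=np.linalg.eigh(np.cov(q.T)); print("handle dir",e[:,1],np.sqrt(w))
    gr=B&(im[...,1]>1.5*im[...,0])&(im[...,1]>1.5*im[...,2])&(V>60)&(P[...,2]>.11); rep("greencap",gr)
    d=B&(P[...,2]>.034)&(P[...,2]<.046)&(S<60)&(V>130); rep("disc",d)
    if n=="top":
        rr,cc=cv2.minEnclosingCircle(np.argwhere(d)[:,::-1].astype(np.float32)); c=P[d]; print(rr,cc,ray(s,*rr,.04))
    wp=T&(V>150)&(S<60)&(P[...,2]>.03); rep("plate",wp)
    q=P[wp][:,:2].astype(np.float32); print(cv2.boxPoints(cv2.minAreaRect(q)))
    kb=T&(V<45)&(P[...,2]>.038); rep("dark",kb)
    print(ray(s,u[kb].mean(),v[kb].mean(),.047))
    cr=s["img"][T.any(1)][:,T.any(0)]; cv2.imwrite(f"pics/crop_{n}.png",cv2.resize(cr[:,:,::-1],None,fx=8,fy=8,interpolation=cv2.INTER_CUBIC))
E
python3 - <<'E'
import cv2,numpy as np
a=[cv2.resize(cv2.imread(f"pics/crop_{n}.png"),(400,400)) for n in("top","side")]
cv2.imwrite("pics/crops.png",np.hstack(a))
E
```

```text
top pointer 71 uv 233.09859154929578 242.33802816901408 med [0.421  0.1765 0.0396] min [0.4092 0.1618 0.0053] max [0.4423 0.1887 0.0475]
top handle 136 uv 218.23529411764707 185.46323529411765 med [0.5629 0.2034 0.1871] min [0.5424 0.1786 0.1702] max [0.5864 0.2282 0.1937]
handle dir [-0.6151  0.7885] [0.0044 0.0167]
top greencap 63 uv 196.88888888888889 207.79365079365078 med [0.5112 0.2697 0.128 ] min [0.4993 0.2581 0.121 ] max [0.5229 0.2816 0.1337]
top disc 2074 uv 222.88090646094503 197.20781099324975 med [0.5581 0.2106 0.0403] min [0.4478 0.0875 0.034 ] max [0.6826 0.3201 0.046 ]
(224.30035400390625, 195.84275817871094) 38.96345520019531 [0.5632 0.2041 0.04  ]
top plate 269 uv 358.546468401487 203.73234200743494 med [ 0.5335 -0.1983  0.0499] min [ 0.5065 -0.2299  0.0417] max [ 0.5622 -0.1665  0.0587]
[[ 0.505  -0.1767]
 [ 0.5206 -0.2312]
 [ 0.5645 -0.2186]
 [ 0.5489 -0.1641]]
top dark 15 uv 364.06666666666666 220.6 med [ 0.482  -0.2122  0.0548] min [ 0.2795 -0.2173  0.0446] max [0.4881 0.0331 1.4435]
[ 0.4837 -0.213   0.047 ]
side pointer 78 uv 240.85897435897436 229.2179487179
[... 211 characters left out ...]
 0.2266 0.1896]
handle dir [-0.5998  0.8001] [0.0041 0.0169]
side greencap 62 uv 273.80645161290323 172.8548387096774 med [0.5171 0.2757 0.1201] min [0.4983 0.2509 0.1103] max [0.8334 0.4102 0.1317]
side disc 1128 uv 269.35460992907804 203.3572695035461 med [0.5688 0.2124 0.0395] min [0.4464 0.083  0.034 ] max [0.8671 0.6522 0.046 ]
side plate 275 uv 337.26545454545453 267.0327272727273 med [ 0.5377 -0.1987  0.0488] min [-0.1338 -1.0559  0.0383] max [ 0.6074 -0.1548  0.837 ]
[[-0.1982 -1.0006]
 [-0.1338 -1.0559]
 [ 0.6077 -0.1909]
 [ 0.5433 -0.1357]]
side dark 10 uv 324.1 277.4 med [ 0.4775 -0.2186  0.0508] min [ 0.4756 -0.2223  0.0472] max [ 0.4842 -0.2149  0.0567]
[ 0.4815 -0.214   0.047 ]
```

View pics/crops.png

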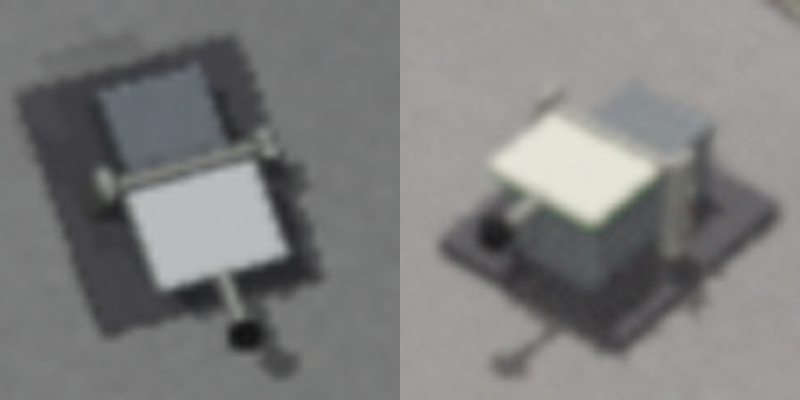

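The crop confirms the real tag: white plate up, knob toward -x. The knob is at about (0.483,-0.213) and the hinge at about (0.562,-0.191). I'll swing over there at a constant height.

```bash
A='{"dx":-0.83,"dy":-0.08,"az":0.66}'
python3 -m inch '[{"hand":40,"dx":-0.4,"dy":-0.04,"az":0.33},{"dx":-0.83,"dy":-0.08,"az":0.66},{"dx":-0.83,"dy":-0.08,"az":0.66},{"dx":-0.83,"dy":-0.08,"az":0.66},{"dx":-0.83,"dy":-0.08,"az":0.66},{"dx":-0.83,"dy":-0.08,"az":0.66},{"dx":-0.83,"dy":-0.08,"az":0.66},{"dx":-0.83,"dy":-0.08,"az":0.66},{"dx":-0.83,"dy":-0.08,"az":0.66},{"dx":-0.83,"dy":-0.08,"az":0.66},{"dx":-0.83,"dy":-0.08,"az":0.66},{"dx":-0.83,"dy":-0.08,"az":0.66}]'
```

```text
invalid input at $[0]: expected keys hand, dx, dy, dz, ax, ay, az
```

```bash

python3 -m inch '[{"hand":40,"dx":-0.4,"dy":-0.04,"dz":0,"ax":0,"ay":0,"az":0.33},{"hand":40,"dx":-0.83,"dy":-0.08,"dz":0,"ax":0,"ay":0,"az":0.66},{"hand":40,"dx":-0.83,"dy":-0.08,"dz":0,"ax":0,"ay":0,"az":0.66},{"hand":40,"dx":-0.83,"dy":-0.08,"dz":0,"ax":0,"ay":0,"az":0.66},{"hand":40,"dx":-0.83,"dy":-0.08,"dz":0,"ax":0,"ay":0,"az":0.66},{"hand":40,"dx":-0.83,"dy":-0.08,"dz":0,"ax":0,"ay":0,"az":0.66},{"hand":40,"dx":-0.83,"dy":-0.08,"dz":0,"ax":0,"ay":0,"az":0.66},{"hand":40,"dx":-0.83,"dy":-0.08,"dz":0,"ax":0,"ay":0,"az":0.66},{"hand":40,"dx":-0.83,"dy":-0.08,"dz":0,"ax":0,"ay":0,"az":0.66},{"hand":40,"dx":-0.83,"dy":-0.08,"dz":0,"ax":0,"ay":0,"az":0.66},{"hand":40,"dx":-0.83,"dy":-0.08,"dz":0,"ax":0,"ay":0,"az":0.66},{"hand":40,"dx":-0.83,"dy":-0.08,"dz":0,"ax":0,"ay":0,"az":0.66}]'
```

```text
t: 1.1
eef_pos: [0.4553, 0.3763, 0.2311]
eef_rot: [0.0, 0.442, 0.897, -0.0]
contact_force: [0.7, -0.5, -0.4]
finger_gap: 0.0397
grip_force: 0.0
```

```bash

python3 -m inch '[{"hand":40,"dx":-0.83,"dy":-0.08,"dz":0,"ax":0,"ay":0,"az":0.8},{"hand":40,"dx":-0.83,"dy":-0.08,"dz":0,"ax":0,"ay":0,"az":0.8},{"hand":40,"dx":-0.83,"dy":-0.08,"dz":0,"ax":0,"ay":0,"az":0.66},{"hand":40,"dx":-0.83,"dy":-0.08,"dz":0,"ax":0,"ay":0,"az":0.66},{"hand":40,"dx":-0.83,"dy":-0.08,"dz":0,"ax":0,"ay":0,"az":0.66},{"hand":40,"dx":-0.83,"dy":-0.08,"dz":0,"ax":0,"ay":0,"az":0.66},{"hand":40,"dx":-0.83,"dy":-0.08,"dz":0,"ax":0,"ay":0,"az":0.66},{"hand":40,"dx":-0.83,"dy":-0.08,"dz":0,"ax":0,"ay":0,"az":0.66},{"hand":40,"dx":-0.83,"dy":-0.08,"dz":0,"ax":0,"ay":0,"az":0.66},{"hand":40,"dx":-0.83,"dy":-0.08,"dz":0,"ax":0,"ay":0,"az":0.66},{"hand":40,"dx":-0.83,"dy":-0.08,"dz":0,"ax":0,"ay":0,"az":0.66},{"hand":40,"dx":-0.83,"dy":-0.08,"dz":0,"ax":0,"ay":0,"az":0.66}]'
cat >> h.py <<'E'
def togo(p,yaw):
    "shift to p (tool axes, units of 40 mm) and az (units of 5 deg) to bring tool y to heading yaw (mod 180)"
    o=monitor.get_obs(); A=rq(o["eef_rot"]); d=A.T@(np.array(p)-o["eef_pos"])/.04
    h=np.degrees(np.arctan2(A[1,1],A[0,1])); e=(yaw-h+90)%180-90
    print("shift",d.round(2),"heading",h.round(2),"az",round(-e/5,2),"q",o["joint_pos"].round(2),"tilt z",A[:,2].round(3),"F",np.round(o["contact_force"],1))
E
python3 -c "
from h import *
togo([.483,-.213,.2],-74.05)"
```

```text
t: 2.1
eef_pos: [0.5411, -0.0062, 0.2312]
eef_rot: [0.0, 0.728, 0.685, -0.0]
contact_force: [-0.5, 0.4, -0.9]
finger_gap: 0.04
grip_force: 0.0
shift [-5.25 -1.14  0.78] heading -3.47 az 14.12 q [-0.42  0.42  0.43  1.84 -0.21  0.93  0.05] tilt z [-0. -0. -1.] F [-0.5  0.4 -0.9]
```

```bash

python3 -m inch '[{"hand":40,"dx":-0.45,"dy":-0.02,"dz":0,"ax":0,"ay":0,"az":1},{"hand":40,"dx":-0.45,"dy":-0.02,"dz":0,"ax":0,"ay":0,"az":1},{"hand":40,"dx":-0.45,"dy":-0.02,"dz":0,"ax":0,"ay":0,"az":1},{"hand":40,"dx":-0.45,"dy":-0.02,"dz":0,"ax":0,"ay":0,"az":1},{"hand":40,"dx":-0.43,"dy":0.13,"dz":0,"ax":0,"ay":0,"az":1},{"hand":40,"dx":-0.43,"dy":0.13,"dz":0,"ax":0,"ay":0,"az":1},{"hand":40,"dx":-0.43,"dy":0.13,"dz":0,"ax":0,"ay":0,"az":1},{"hand":40,"dx":-0.43,"dy":0.13,"dz":0,"ax":0,"ay":0,"az":1},{"hand":40,"dx":-0.35,"dy":0.27,"dz":0,"ax":0,"ay":0,"az":1},{"hand":40,"dx":-0.35,"dy":0.27,"dz":0,"ax":0,"ay":0,"az":1},{"hand":40,"dx":-0.35,"dy":0.27,"dz":0,"ax":0,"ay":0,"az":1},{"hand":40,"dx":-0.35,"dy":0.27,"dz":0,"ax":0,"ay":0,"az":1}]'
python3 - <<'E'
from h import *
s=cam("wrist"); save(s,"w1.png"); np.savez("w1.npz",**{k:s[k] for k in("img","depth","R","p","f","cx","cy")})
togo([.483,-.213,.2],-74.05)
print(s["f"],s["cx"],s["cy"],s["p"],s["R"].round(2).tolist())
E
```

```text
t: 3.1
eef_pos: [0.4912, -0.213, 0.2312]
eef_rot: [0.0, 0.973, 0.229, -0.0]
contact_force: [-0.3, -0.1, -0.5]
finger_gap: 0.0398
grip_force: 0.0
shift [-0.11 -0.14  0.79] heading -64.14 az 1.98 q [-0.22  0.47  0.73  1.86 -0.38  0.95 -0.44] tilt z [-0.    -0.002 -1.   ] F [-3.3 -4.3 -0.6]
333.24491770781356 280.88942752018016 209.09691866628418 [ 0.56416439 -0.17828756  0.37425633] [[0.45, -0.85, -0.28], [-0.89, -0.42, -0.14], [0.0, 0.31, -0.95]]
```

View pics/w1.png

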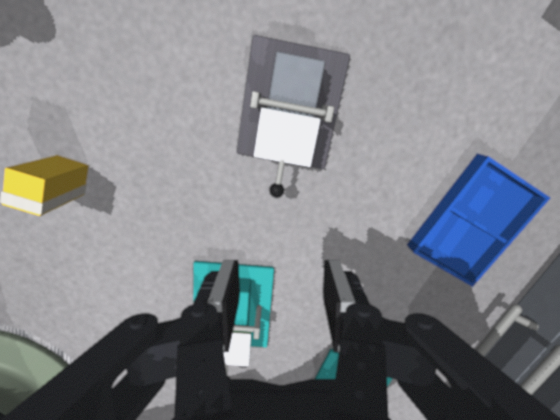

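The wrist view shows the knob at (277,190), pivot posts at about (255,99) and (329,113), and the white plate between them.

```bash
python3 - <<'E'
from h import *
s=dict(np.load("w1.npz")); V=s["img"].max(2); u0,u1,v0,v1=262,292,178,202
m=np.zeros(V.shape,bool); m[v0:v1,u0:u1]=V[v0:v1,u0:u1]<60
v,u=np.nonzero(m); K=ray(s,u.mean(),v.mean(),.047); print("knob",len(u),u.mean(),v.mean(),K)
w=np.zeros(V.shape,np.uint8); w[100:175,245:330]=(s["img"].min(2)[100:175,245:330]>185)
c=max(cv2.findContours(w,0,2)[0],key=cv2.contourArea); b=cv2.boxPoints(cv2.minAreaRect(c)); 
Q=np.array([ray(s,*p,.0495) for p in b]); print(b,Q,np.linalg.norm(np.diff(Q,axis=0),axis=1)); C=Q.mean(0)
d=C-K; print("dir knob->plate",np.degrees(np.arctan2(d[1],d[0])),np.linalg.norm(d))
for p in ((255,99),(329,113)): print(ray(s,*p,.055))
E
```

```text
knob 116 276.51724137931035 189.9655172413793 [ 0.48394078 -0.21381339  0.047     ]
[[249.51482 168.42174]
 [261.1107  107.12907]
 [319.71576 118.21651]
 [308.1199  179.50919]] [[ 0.49236143 -0.17997884  0.0495    ]
 [ 0.54969255 -0.16535447  0.0495    ]
 [ 0.56531254 -0.21902198  0.0495    ]
 [ 0.50827786 -0.23697129  0.0495    ]] [0.05916696 0.05589441 0.05979241]
dir knob->plate 16.68831773945612 0.04701421940001334
[ 0.55384289 -0.15756039  0.055     ]
[ 0.57319165 -0.22376212  0.055     ]
```

```bash

python3 -m inch '[{"hand":40,"dx":0,"dy":0,"dz":0.5,"ax":0,"ay":0,"az":0.9},{"hand":40,"dx":0,"dy":0,"dz":0.5,"ax":0,"ay":0,"az":0.6},{"hand":40,"dx":0,"dy":0,"dz":0.5,"ax":0,"ay":0,"az":0},{"hand":40,"dx":0,"dy":0,"dz":0.5,"ax":0,"ay":0,"az":0},{"hand":40,"dx":0,"dy":0,"dz":0,"ax":0,"ay":0,"az":0},{"hand":40,"dx":0,"dy":0,"dz":0,"ax":0,"ay":0,"az":0}]'
python3 -c "
from h import *
togo([.484,-.2137,.033],-73.9)"
```

```text
t: 3.65
eef_pos: [0.491, -0.2121, 0.1511]
eef_rot: [-0.0, 0.986, 0.167, -0.001]
contact_force: [0.1, 0.1, 0.4]
finger_gap: 0.0401
grip_force: 0.0
shift [-0.17 -0.02  2.95] heading -70.79 az 0.62 q [-0.18  0.59  0.67  1.94 -0.5   0.79 -0.46] tilt z [-0.002  0.    -1.   ] F [0.1 0.1 0.4]
```

```bash

python3 -m inch '[{"hand":40,"dx":-0.17,"dy":-0.02,"dz":0,"ax":0,"ay":0,"az":0.62},{"hand":40,"dx":0,"dy":0,"dz":0.5,"ax":0,"ay":0,"az":0},{"hand":40,"dx":0,"dy":0,"dz":0.5,"ax":0,"ay":0,"az":0},{"hand":40,"dx":0,"dy":0,"dz":0.5,"ax":0,"ay":0,"az":0},{"hand":40,"dx":0,"dy":0,"dz":0.5,"ax":0,"ay":0,"az":0},{"hand":40,"dx":0,"dy":0,"dz":0.5,"ax":0,"ay":0,"az":0},{"hand":40,"dx":0,"dy":0,"dz":0.45,"ax":0,"ay":0,"az":0},{"hand":40,"dx":0,"dy":0,"dz":0,"ax":0,"ay":0,"az":0},{"hand":40,"dx":0,"dy":0,"dz":0,"ax":0,"ay":0,"az":0}]'
python3 -c "
from h import *
togo([.484,-.2137,.033],-73.9)
s=cam('wrist'); save(s,'w2.png')"
```

```text
t: 4.4
eef_pos: [0.4851, -0.2138, 0.0342]
eef_rot: [0.0, 0.99, 0.14, 0.0]
contact_force: [0.2, -0.1, 0.4]
finger_gap: 0.0401
grip_force: 0.0
shift [-0.03 -0.01  0.03] heading -73.88 az 0.0 q [-0.05  0.75  0.5   2.   -0.67  0.56 -0.36] tilt z [ 0. -0. -1.] F [ 0.2 -0.1  0.4]
```

View pics/w2.png

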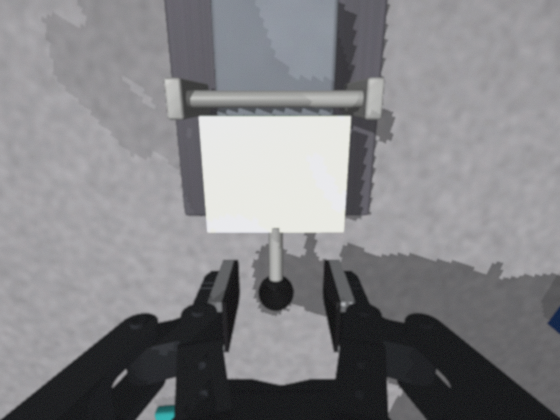

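The knob (276,291) is centred between the fingertips and the hinge is square to the tool, so I'll close on it.

```bash

python3 -m inch '[{"hand":12,"dx":-0.02,"dy":0,"dz":0,"ax":0,"ay":0,"az":0},{"hand":12,"dx":0,"dy":0,"dz":0,"ax":0,"ay":0,"az":0},{"hand":12,"dx":0,"dy":0,"dz":0,"ax":0,"ay":0,"az":0},{"hand":12,"dx":0,"dy":0,"dz":0,"ax":0,"ay":0,"az":0},{"hand":12,"dx":0,"dy":0,"dz":0,"ax":0,"ay":0,"az":0},{"hand":12,"dx":0,"dy":0,"dz":0,"ax":0,"ay":0,"az":0}]'
python3 - <<'E'
import numpy as np
a=np.radians(np.arange(0,181,7.5)); x=-82*np.cos(a); z=82*np.sin(a)
print(np.c_[np.diff(x)/40,-np.diff(z)/40].round(2).tolist())
E
```

```text
t: 4.95
eef_pos: [0.4842, -0.2123, 0.0342]
eef_rot: [-0.001, 0.99, 0.141, 0.0]
contact_force: [-3.4, 8.6, 10.6]
finger_gap: 0.0128
grip_force: 41.1
[[0.02, -0.27], [0.05, -0.26], [0.09, -0.25], [0.12, -0.24], [0.15, -0.22], [0.18, -0.2], [0.2, -0.18], [0.22, -0.15], [0.24, -0.12], [0.25, -0.09], [0.26, -0.05], [0.27, -0.02], [0.27, 0.02], [0.26, 0.05], [0.25, 0.09], [0.24, 0.12], [0.22, 0.15], [0.2, 0.18], [0.18, 0.2], [0.15, 0.22], [0.12, 0.24], [0.09, 0.25], [0.05, 0.26], [0.02, 0.27]]
```

```bash

python3 -c "
from h import *
o=monitor.get_obs(); print(o['finger_gap'],o['grip_force'],o['contact_force'],o['eef_pos'])
s=cam('wrist'); save(s,'w3.png')"
```

```text
0.012769002235921919 41.06838941574097 [-3.4210579   8.61058784 10.60686604] [ 0.48419867 -0.21228237  0.03423458]
```

View pics/w3.png

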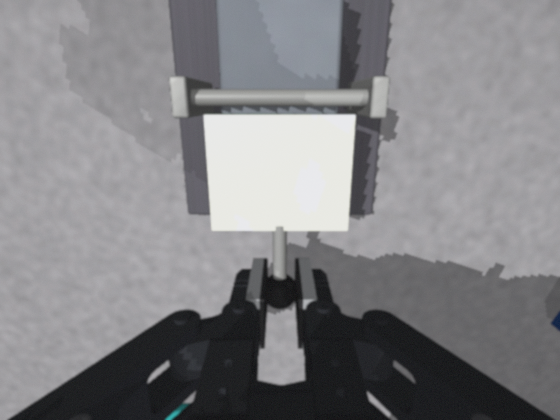

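The hold is near the fingertips (ball at (281,291)) and the tool is being pushed up. I'll reopen, drop 5 mm so the ball sits at the grasp point, and close again.

```bash

python3 -m inch '[{"hand":28,"dx":0,"dy":0,"dz":0,"ax":0,"ay":0,"az":0},{"hand":28,"dx":0,"dy":0,"dz":0,"ax":0,"ay":0,"az":0},{"hand":28,"dx":0,"dy":-0.04,"dz":0.13,"ax":0,"ay":0,"az":0},{"hand":12,"dx":0,"dy":0,"dz":0,"ax":0,"ay":0,"az":0},{"hand":12,"dx":0,"dy":0,"dz":0,"ax":0,"ay":0,"az":0},{"hand":12,"dx":0,"dy":0,"dz":0,"ax":0,"ay":0,"az":0},{"hand":12,"dx":0,"dy":0,"dz":0,"ax":0,"ay":0,"az":0},{"hand":12,"dx":0,"dy":0,"dz":0,"ax":0,"ay":0,"az":0}]'
```

```text
t: 5.67
eef_pos: [0.4835, -0.212, 0.0281]
eef_rot: [-0.0, 0.99, 0.14, -0.0]
contact_force: [-1.0, 1.5, -0.0]
finger_gap: 0.0133
grip_force: 43.9
```

```bash

python3 -m inch '[{"hand":12,"dx":0.02,"dy":0,"dz":-0.27,"ax":0,"ay":0,"az":0},{"hand":12,"dx":0.05,"dy":0,"dz":-0.26,"ax":0,"ay":0,"az":0},{"hand":12,"dx":0.09,"dy":0,"dz":-0.25,"ax":0,"ay":0,"az":0},{"hand":12,"dx":0.12,"dy":0,"dz":-0.24,"ax":0,"ay":0,"az":0},{"hand":12,"dx":0.15,"dy":0,"dz":-0.22,"ax":0,"ay":0,"az":0},{"hand":12,"dx":0.18,"dy":0,"dz":-0.2,"ax":0,"ay":0,"az":0}]'
python3 -c "
from h import *
d=np.array([.961,.277,0]);H=np.array([.5626,-.191,0])
togo(H-d*.082*.7071+[0,0,.028+.058],-73.9)"
```

```text
t: 6.17
eef_pos: [0.5077, -0.205, 0.087]
eef_rot: [0.0, 0.99, 0.14, 0.0]
contact_force: [-1.4, 1.0, -2.6]
finger_gap: 0.0128
grip_force: 42.9
shift [-0.03  0.04  0.02] heading -73.86 az 0.01 q [-0.14  0.7   0.6   1.94 -0.61  0.69 -0.46] tilt z [ 0. -0. -1.] F [-1.4  1.  -2.6]
```

```bash

python3 -m inch '[{"hand":12,"dx":0.2,"dy":0,"dz":-0.18,"ax":0,"ay":0,"az":0},{"hand":12,"dx":0.22,"dy":0,"dz":-0.15,"ax":0,"ay":0,"az":0},{"hand":12,"dx":0.24,"dy":0,"dz":-0.12,"ax":0,"ay":0,"az":0},{"hand":12,"dx":0.25,"dy":0,"dz":-0.09,"ax":0,"ay":0,"az":0},{"hand":12,"dx":0.26,"dy":0,"dz":-0.05,"ax":0,"ay":0,"az":0},{"hand":12,"dx":0.27,"dy":0,"dz":-0.02,"ax":0,"ay":0,"az":0},{"hand":12,"dx":0.27,"dy":0,"dz":0.02,"ax":0,"ay":0,"az":0},{"hand":12,"dx":0.26,"dy":0,"dz":0.05,"ax":0,"ay":0,"az":0},{"hand":12,"dx":0.25,"dy":0,"dz":0.09,"ax":0,"ay":0,"az":0}]'
python3 -c "
from h import *
d=np.array([.961,.277,0]);H=np.array([.5626,-.191,0])
togo(H+d*.082*.3827+[0,0,.028+.0758],-73.9)
s=cam('wrist'); save(s,'w4.png')"
```

```text
t: 6.92
eef_pos: [0.5936, -0.1805, 0.1035]
eef_rot: [0.0, 0.99, 0.14, 0.0]
contact_force: [-0.1, 0.4, -0.8]
finger_gap: 0.0121
grip_force: 0.0
shift [-0.03  0.04 -0.01] heading -73.86 az 0.01 q [-0.2   0.77  0.63  1.74 -0.59  0.83 -0.59] tilt z [ 0. -0. -1.] F [-0.1  0.4 -0.8]
```

View pics/w4.png

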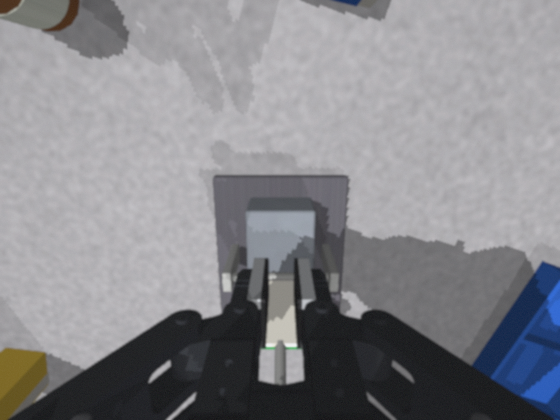

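The wrist view shows the plate back below at (281,320), so the knob slipped out and the tag fell back to its white side. I'll go back and grip harder by commanding full closure.

```bash

python3 -m inch '[{"hand":36,"dx":-0.2,"dy":0,"dz":0,"ax":0,"ay":0,"az":0},{"hand":36,"dx":-0.66,"dy":0,"dz":0,"ax":0,"ay":0,"az":0},{"hand":36,"dx":-0.66,"dy":0,"dz":0,"ax":0,"ay":0,"az":0},{"hand":36,"dx":-0.66,"dy":0.03,"dz":0,"ax":0,"ay":0,"az":0},{"hand":36,"dx":-0.68,"dy":0,"dz":0,"ax":0,"ay":0,"az":0},{"hand":36,"dx":0,"dy":0,"dz":0.45,"ax":0,"ay":0,"az":0},{"hand":36,"dx":0,"dy":0,"dz":0.45,"ax":0,"ay":0,"az":0},{"hand":36,"dx":0,"dy":0,"dz":0.45,"ax":0,"ay":0,"az":0},{"hand":36,"dx":0,"dy":0,"dz":0.5,"ax":0,"ay":0,"az":0},{"hand":36,"dx":0,"dy":0,"dz":0,"ax":0,"ay":0,"az":0},{"hand":36,"dx":0,"dy":0,"dz":0,"ax":0,"ay":0,"az":0}]'
python3 - <<'E'
from h import *
togo([.484,-.2137,.028],-73.9)
s=cam("wrist"); V=s["img"].max(2); save(s,"w5.png")
m=np.zeros(V.shape,bool); m[265:315,250:310]=V[265:315,250:310]<50
n,l,st,c=cv2.connectedComponentsWithStats(m.astype(np.uint8)); print(st,c)
for i in range(1,n):
  if st[i,4]>200: print(ray(s,*c[i],.047))
E
```

```text
t: 7.88
eef_pos: [0.4816, -0.2139, 0.0296]
eef_rot: [-0.0, 0.99, 0.14, -0.001]
contact_force: [0.2, 0.3, 1.0]
finger_gap: 0.0359
grip_force: 0.0
shift [0.06 0.01 0.04] heading -73.92 az -0.0 q [-0.05  0.76  0.5   2.01 -0.68  0.55 -0.35] tilt z [-0.002  0.    -1.   ] F [0.2 0.3 1. ]
[[     0      0    560    420 234054]
 [   250    265     60     24   1146]] [[279.51741478 209.18068053]
 [275.94328098 274.71640489]]
[ 0.4913886  -0.21058965  0.047     ]
```

View pics/w5.png

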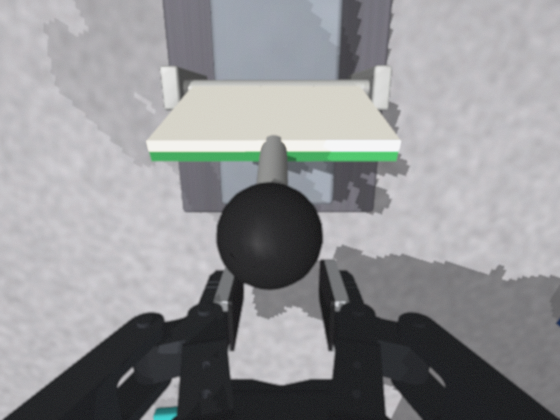

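This view shows the tag still partly raised, with the large knob at (270,235) near the camera. It may be mid-fall, so I'll measure it again.

```bash

python3 - <<'E'
from h import *
for i in range(4):
    s=cam("wrist"); P=cloud(s); V=s["img"].max(2); m=(V<60); m[:, :240]=0; m[:,310:]=0; m[310:]=0
    n,l,st,c=cv2.connectedComponentsWithStats(m.astype(np.uint8)); k=[j for j in range(1,n) if st[j,4]>150]
    for j in k: print(i,st[j],np.median(P[l==j],0).round(3), monitor.get_obs()["t"])
E
```

```text
0 [ 240  185   70  125 6328] [ 0.561 -0.193  0.173] 7.9833
1 [ 240  186   70  124 6255] [ 0.561 -0.193  0.174] 8.0333
2 [ 240  188   70  122 6246] [ 0.561 -0.193  0.174] 8.0833
3 [ 240  189   70  121 6254] [ 0.561 -0.192  0.174] 8.1333
```

```bash

python3 - <<'E'
from h import *
s=cam("wrist"); V=s["img"].max(2); m=((V<60)*255).astype(np.uint8); m[:, :200]=0; m[:,340:]=0; m[275:]=0
n,l,st,c=cv2.connectedComponentsWithStats(m); j=1+np.argmax(st[1:,4]); x,y,w,h,_=st[j]; print(st[j],monitor.get_obs()["t"])
z=s["f"]*16/w/1000; r=np.array([(x+w/2-s["cx"])/s["f"],(y+w/2-s["cy"])/s["f"],1])*z
K=s["R"]@r+s["p"]; print(K); d=np.array([.961,.277,0]);H=np.array([.5626,-.191,.047]); q=K-H
print("x,z rel hinge",q@d,q[2],np.degrees(np.arctan2(q[2],-(q@d))),np.hypot(q@d,q[2]))
t=cam("side");save(t,"side2.png"); c=t["img"][235:310,290:380,::-1]; cv2.imwrite("pics/side2c.png",cv2.resize(c,None,fx=6,fy=6,interpolation=cv2.INTER_CUBIC))
E
```

```text
[ 220  189  101   86 6929] 8.1833
[ 0.54062528 -0.19679031  0.12513365]
x,z rel hinge -0.022721617560945293 0.07813364909057839 73.78533095949878 0.08137038174173389
```

View pics/side2c.png

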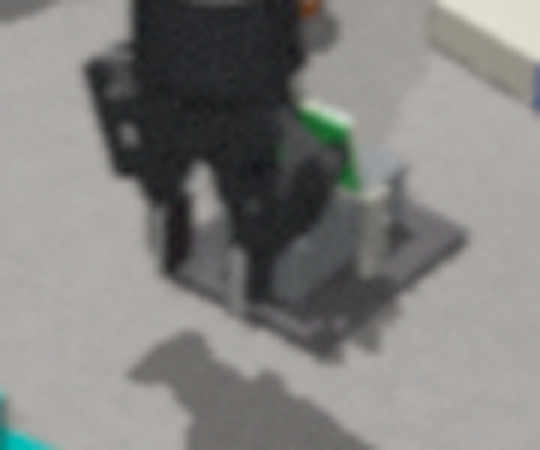

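The side crop shows the tag standing at about 74°, leaning on the gripper with its green back visible. So I can close the fingers, rise above the block and push it over.

```bash

python3 -m inch '[{"hand":0,"dx":0,"dy":0,"dz":0,"ax":0,"ay":0,"az":0},{"hand":0,"dx":0,"dy":0,"dz":0,"ax":0,"ay":0,"az":0},{"hand":0,"dx":0,"dy":0,"dz":0,"ax":0,"ay":0,"az":0},{"hand":0,"dx":0,"dy":0,"dz":0,"ax":0,"ay":0,"az":0},{"hand":0,"dx":0,"dy":0,"dz":-0.3,"ax":0,"ay":0,"az":0},{"hand":0,"dx":0,"dy":0,"dz":-0.3,"ax":0,"ay":0,"az":0},{"hand":0,"dx":0.2,"dy":0,"dz":-0.3,"ax":0,"ay":0,"az":0},{"hand":0,"dx":0.24,"dy":0,"dz":-0.25,"ax":0,"ay":0,"az":0},{"hand":0,"dx":0.24,"dy":0,"dz":0,"ax":0,"ay":0,"az":0},{"hand":0,"dx":0.24,"dy":0,"dz":0,"ax":0,"ay":0,"az":0}]'
python3 - <<'E'
from h import *
s=cam("wrist"); save(s,"w6.png"); print(monitor.get_obs()["contact_force"])
E
```

```text
t: 9.07
eef_pos: [0.5194, -0.2031, 0.0768]
eef_rot: [0.0, 0.99, 0.141, 0.001]
contact_force: [0.1, 0.5, 0.1]
finger_gap: 0.0001
grip_force: 0.0
[ 1.87222678  2.46713897 -0.29605024]
```

View pics/w6.png

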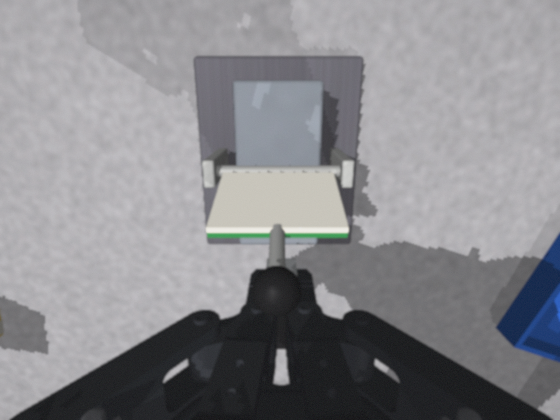

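The knob (277,288) now rests on the closed fingers and the plate is tilted up. I'll keep pushing.

```bash

python3 -m inch '[{"hand":0,"dx":0.2,"dy":0,"dz":0,"ax":0,"ay":0,"az":0},{"hand":0,"dx":0.2,"dy":0,"dz":0,"ax":0,"ay":0,"az":0},{"hand":0,"dx":0.2,"dy":0,"dz":0,"ax":0,"ay":0,"az":0},{"hand":0,"dx":0.2,"dy":0,"dz":0,"ax":0,"ay":0,"az":0},{"hand":0,"dx":0.2,"dy":0,"dz":0,"ax":0,"ay":0,"az":0},{"hand":0,"dx":0.2,"dy":0,"dz":0,"ax":0,"ay":0,"az":0},{"hand":0,"dx":0.2,"dy":0,"dz":0,"ax":0,"ay":0,"az":0},{"hand":0,"dx":0.2,"dy":0,"dz":0,"ax":0,"ay":0,"az":0},{"hand":0,"dx":0.2,"dy":0,"dz":0,"ax":0,"ay":0,"az":0},{"hand":0,"dx":0,"dy":0,"dz":0,"ax":0,"ay":0,"az":0},{"hand":0,"dx":0,"dy":0,"dz":0,"ax":0,"ay":0,"az":0},{"hand":0,"dx":0,"dy":0,"dz":0,"ax":0,"ay":0,"az":0}]'
python3 -m inch '[{"hand":0,"dx":0,"dy":0,"dz":-0.5,"ax":0,"ay":0,"az":0},{"hand":0,"dx":0,"dy":0,"dz":-0.9,"ax":0,"ay":0,"az":0},{"hand":0,"dx":0,"dy":0,"dz":-0.9,"ax":0,"ay":0,"az":0},{"hand":0,"dx":0,"dy":0,"dz":-0.9,"ax":0,"ay":0,"az":0},{"hand":0,"dx":-0.6,"dy":0,"dz":-0.9,"ax":0,"ay":0,"az":0},{"hand":0,"dx":-0.6,"dy":0,"dz":-0.5,"ax":0,"ay":0,"az":0},{"hand":0,"dx":0,"dy":0,"dz":0,"ax":0,"ay":0,"az":0},{"hand":0,"dx":0,"dy":0,"dz":0,"ax":0,"ay":0,"az":0}]'
python3 - <<'E'
from h import *
s=cam("wrist"); save(s,"w7.png"); P=cloud(s); im=s["img"].astype(int)
g=(im[...,1]>1.4*im[...,0])&(im[...,1]>1.4*im[...,2]); q=P[g]; k=np.linalg.norm(q[:,:2]-[.6,-.18],axis=1)<.1
print(k.sum(),np.median(q[k],0),q[k].min(0),q[k].max(0))
t=cam("top"); save(t,"top3.png"); c=t["img"][165:235,330:390,::-1]
w=s["img"][...,::-1]; cv2.imwrite("pics/tag.png",np.hstack([cv2.resize(w,(400,300)),cv2.resize(c,(257,300))]))
togo([.5630,.2035,.23],37.5)
E
```

```text
t: 10.12
eef_pos: [0.587, -0.1835, 0.0756]
eef_rot: [0.0, 0.99, 0.14, -0.0]
contact_force: [-0.7, 0.5, 0.9]
finger_gap: -0.0005
grip_force: 0.0
t: 10.78
eef_pos: [0.5415, -0.197, 0.2598]
eef_rot: [-0.0, 0.99, 0.14, 0.001]
contact_force: [0.9, -0.3, -0.5]
finger_gap: 0.0003
grip_force: 0.0
2496 [ 0.59136885 -0.18273951  0.05006983] [ 0.55540823 -0.22056973  0.00721741] [ 0.61990918 -0.149881    0.403019  ]
shift [ 3.28 -9.45  0.71] heading -73.85 az 13.73 q [-0.29  0.53  0.79  1.73 -0.42  1.06 -0.65] tilt z [-0.     0.001 -1.   ] F [-0.8 -0.7 -0.2]
```

View pics/tag.png

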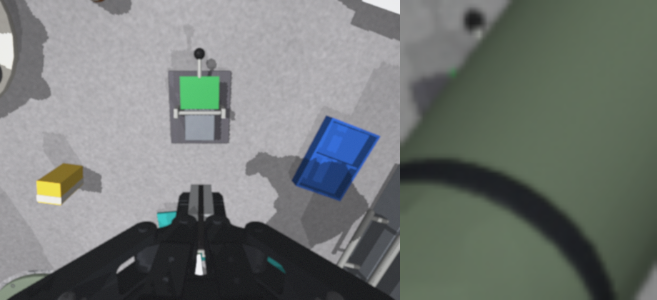

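The tag is flipped: green plate flat at z = 0.050, knob on the far side. Next is the carousel. I'll swing over it while turning the fingers across the handle bar.

```bash

python3 -m inch '[{"hand":60,"dx":0.23,"dy":-0.35,"dz":0,"ax":0,"ay":0,"az":-0.93},{"hand":60,"dx":0.23,"dy":-0.35,"dz":0,"ax":0,"ay":0,"az":-0.93},{"hand":60,"dx":0.23,"dy":-0.35,"dz":0,"ax":0,"ay":0,"az":-0.93},{"hand":60,"dx":0.23,"dy":-0.35,"dz":0,"ax":0,"ay":0,"az":-0.93},{"hand":60,"dx":0.23,"dy":-0.35,"dz":0,"ax":0,"ay":0,"az":-0.93},{"hand":60,"dx":0.23,"dy":-0.35,"dz":0,"ax":0,"ay":0,"az":-0.93},{"hand":60,"dx":0.37,"dy":-0.2,"dz":0,"ax":0,"ay":0,"az":-0.93},{"hand":60,"dx":0.37,"dy":-0.2,"dz":0,"ax":0,"ay":0,"az":-0.93},{"hand":60,"dx":0.37,"dy":-0.2,"dz":0,"ax":0,"ay":0,"az":-0.93},{"hand":60,"dx":0.37,"dy":-0.2,"dz":0,"ax":0,"ay":0,"az":-0.93},{"hand":60,"dx":0.37,"dy":-0.2,"dz":0,"ax":0,"ay":0,"az":-0.93},{"hand":60,"dx":0.37,"dy":-0.2,"dz":0,"ax":0,"ay":0,"az":-0.93}]'
python3 -m inch '[{"hand":60,"dx":0.42,"dy":-0.01,"dz":0,"ax":0,"ay":0,"az":-0.93},{"hand":60,"dx":0.42,"dy":-0.01,"dz":0,"ax":0,"ay":0,"az":-0.93},{"hand":60,"dx":0.42,"dy":-0.01,"dz":0,"ax":0,"ay":0,"az":-0.93},{"hand":60,"dx":0.42,"dy":-0.01,"dz":0,"ax":0,"ay":0,"az":-0.93},{"hand":60,"dx":0.42,"dy":-0.01,"dz":0,"ax":0,"ay":0,"az":-0.93},{"hand":60,"dx":0.42,"dy":-0.01,"dz":0,"ax":0,"ay":0,"az":-0.93},{"hand":60,"dx":0.37,"dy":0.19,"dz":0,"ax":0,"ay":0,"az":-0.93},{"hand":60,"dx":0.37,"dy":0.19,"dz":0,"ax":0,"ay":0,"az":-0.93},{"hand":60,"dx":0.37,"dy":0.19,"dz":0,"ax":0,"ay":0,"az":-0.93},{"hand":60,"dx":0.37,"dy":0.19,"dz":0,"ax":0,"ay":0,"az":-0.93},{"hand":60,"dx":0,"dy":0,"dz":0,"ax":0,"ay":0,"az":-0.93},{"hand":60,"dx":0,"dy":0,"dz":0,"ax":0,"ay":0,"az":-0.93}]'
python3 - <<'E'
from h import *
togo([.5630,.2035,.23],37.5)
s=dict(np.load("top0.npz")); P=cloud(s); im=s["img"].astype(int)
red=(im[...,0]>100)&(im[...,1]<70)&(im[...,2]<70); red[:228]=0; red[256:]=0; red[:,:220]=0; red[:,248:]=0
for v,u in np.argwhere(red)[::1]: 
    pass
q=P[red]; v,u=np.nonzero(red); t=(q[:,2]>.033)&(q[:,2]<.047); p=ray(s,u[t].mean(),v[t].mean(),.04); print("top px",t.sum(),u[t].mean(),v[t].mean(),p)
lo=q[(q[:,2]<.025)]; print(len(lo),lo.mean(0) if len(lo) else 0)
a=p-np.array([.563,.2037,.04]); print("ptr angle",np.degrees(np.arctan2(a[1],a[0])),np.linalg.norm(a[:2]))
t=dict(np.load("side0.npz")); P=cloud(t); im=t["img"].astype(int); red=(im[...,0]>100)&(im[...,1]<70)&(im[...,2]<70); red[:212]=0; red[242:]=0; red[:,:228]=0; red[:,:252]&=True; red[:,252:]=0
q=P[red]; ok=(q[:,2]>.025)&(q[:,2]<.045)&(q[:,0]>.35); print("side",ok.sum(),q[ok].mean(0))
E
```

```text
t: 11.88
eef_pos: [0.5621, 0.0034, 0.2571]
eef_rot: [-0.0, 0.808, 0.589, -0.001]
contact_force: [0.5, -0.8, -0.4]
finger_gap: 0.06
grip_force: 0.0
t: 12.88
eef_pos: [0.5825, 0.1684, 0.2567]
eef_rot: [-0.001, 0.438, 0.899, -0.001]
contact_force: [0.7, -0.1, -0.1]
finger_gap: 0.0602
grip_force: 0.0
shift [0.99 0.16 0.67] heading 38.09 az 0.12 q [-0.55  0.48  0.25  1.63 -0.13  1.05  0.4 ] tilt z [-0.002 -0.    -1.   ] F [ 0.7 -0.1 -0.1]
top px 67 233.13432835820896 242.62686567164178 [0.42185646 0.17604185 0.04      ]
14 [0.43462554 0.18284509 0.00794385]
ptr angle -168.91294506607372 0.14382792436170874
side 53 [0.41848624 0.16874521 0.03539078]
```

```bash

python3 -m inch '[{"hand":60,"dx":0.5,"dy":0.08,"dz":0,"ax":0,"ay":0,"az":0.12},{"hand":60,"dx":0.49,"dy":0.08,"dz":0,"ax":0,"ay":0,"az":0},{"hand":60,"dx":0,"dy":0,"dz":0,"ax":0,"ay":0,"az":0},{"hand":60,"dx":0,"dy":0,"dz":0,"ax":0,"ay":0,"az":0}]'
python3 - <<'E'
from h import *
togo([.5630,.2033,.156],37.5)
s=cam("wrist"); save(s,"w8.png"); P=cloud(s); im=s["img"].astype(int)
red=((im[...,0]>100)&(im[...,1]<60)&(im[...,2]<60)).astype(np.uint8)
n,l,st,c=cv2.connectedComponentsWithStats(red)
for j in range(1,n):
    if st[j,4]>30: print(st[j],c[j].round(1),ray(s,*c[j],.04),np.median(P[l==j],0))
E
```

```text
t: 13.22
eef_pos: [0.5633, 0.2034, 0.2572]
eef_rot: [-0.001, 0.444, 0.896, -0.001]
contact_force: [-0.9, -0.2, -0.3]
finger_gap: 0.06
grip_force: 0.0
shift [ 0.   -0.    2.53] heading 37.26 az -0.05 q [-0.62  0.47  0.25  1.65 -0.13  1.04  0.32] tilt z [-0.002 -0.    -1.   ] F [-0.9 -0.2 -0.3]
[ 87   9  29  44 568] [101.2  31.3] [0.33885131 0.20989192 0.04      ] [0.33225801 0.20795086 0.02661455]
[147  99  29  30 523] [162.  113.9] [0.42555059 0.17917037 0.04      ] [0.42417424 0.18010035 0.04031343]
[369 262  43  47 787] [392.6 283.4] [0.75445002 0.17811762 0.04      ] [0.76165698 0.17749733 0.03521296]
[325 322  32  32  69] [335.  337.6] [0.75027591 0.07379644 0.04      ] [0.74958486 0.06738914 0.03507625]
```

View pics/w8.png

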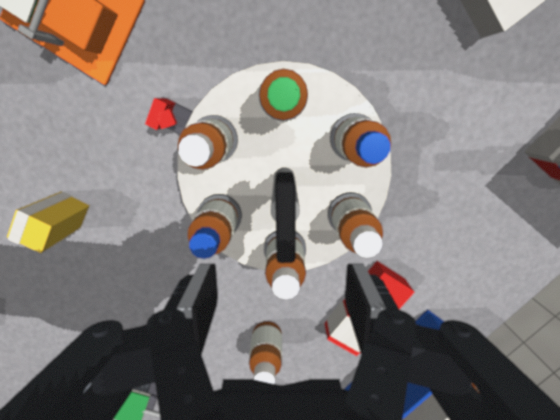

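The wrist view shows the handle bar at (285,215), square to the fingers, with the green cap at (286,93) and the red pointer at (162,114). That makes 12 pictures viewed, over the limit of 10, so I'll work from numbers only from here. Next I'll descend and grip the bar.

```bash

python3 -m inch '[{"hand":60,"dx":0,"dy":0,"dz":0.4,"ax":0,"ay":0,"az":0},{"hand":60,"dx":0,"dy":0,"dz":0.45,"ax":0,"ay":0,"az":0},{"hand":60,"dx":0,"dy":0,"dz":0.45,"ax":0,"ay":0,"az":0},{"hand":60,"dx":0,"dy":0,"dz":0.45,"ax":0,"ay":0,"az":0},{"hand":60,"dx":0,"dy":0,"dz":0.45,"ax":0,"ay":0,"az":0},{"hand":60,"dx":0,"dy":0,"dz":0.33,"ax":0,"ay":0,"az":0},{"hand":30,"dx":0,"dy":0,"dz":0,"ax":0,"ay":0,"az":0},{"hand":30,"dx":0,"dy":0,"dz":0,"ax":0,"ay":0,"az":0},{"hand":30,"dx":0,"dy":0,"dz":0,"ax":0,"ay":0,"az":0}]'
python3 -m inch '[{"hand":5,"dx":0,"dy":0,"dz":0,"ax":0,"ay":0,"az":0},{"hand":5,"dx":0,"dy":0,"dz":0,"ax":0,"ay":0,"az":0},{"hand":5,"dx":0,"dy":0,"dz":0,"ax":0,"ay":0,"az":0},{"hand":5,"dx":0,"dy":0,"dz":0,"ax":0,"ay":0,"az":0},{"hand":5,"dx":0,"dy":0,"dz":0,"ax":0,"ay":0,"az":0}]'
python3 - <<'E'
from h import *
togo([.5630,.2033,.156],37.5); o=monitor.get_obs(); print(o["contact_force"],o["moment"])
E
```

```text
t: 14.02
eef_pos: [0.5644, 0.2018, 0.1578]
eef_rot: [0.0, 0.445, 0.895, 0.0]
contact_force: [-0.5, 0.3, -0.0]
finger_gap: 0.0299
grip_force: 0.0
t: 14.43
eef_pos: [0.5666, 0.2035, 0.1587]
eef_rot: [0.002, 0.445, 0.896, 0.003]
contact_force: [18.4, 8.3, -7.3]
finger_gap: 0.013
grip_force: 62.6
shift [ 0.05 -0.08  0.07] heading 37.16 az -0.07 q [-0.6   0.58  0.22  1.75 -0.16  0.83  0.35] tilt z [ 0.006  0.003 -1.   ] F [18.4  8.3 -7.3]
[18.4340295  8.2939648 -7.3144022] [ 1.14485864 -2.90477809 -0.02394672]
```

```bash

python3 -m inch '[{"hand":5,"dx":0,"dy":0.07,"dz":0,"ax":0,"ay":0,"az":0},{"hand":5,"dx":0,"dy":0,"dz":0,"ax":0,"ay":0,"az":0},{"hand":5,"dx":0,"dy":0,"dz":0,"ax":0,"ay":0,"az":0},{"hand":5,"dx":0,"dy":0,"dz":0,"ax":0,"ay":0,"az":-0.2},{"hand":5,"dx":0,"dy":0,"dz":0,"ax":0,"ay":0,"az":-0.4},{"hand":5,"dx":0,"dy":0,"dz":0,"ax":0,"ay":0,"az":-0.5},{"hand":5,"dx":0,"dy":0,"dz":0,"ax":0,"ay":0,"az":-0.5},{"hand":5,"dx":0,"dy":0,"dz":0,"ax":0,"ay":0,"az":-0.5}]'
python3 - <<'E'
from h import *
togo([.5666,.2035,.1587],99.9); o=monitor.get_obs(); print(o["contact_force"],o["moment"],o["grip_force"])
E
```

```text
t: 15.1
eef_pos: [0.5669, 0.2037, 0.1586]
eef_rot: [0.001, 0.36, 0.933, 0.001]
contact_force: [0.7, -0.5, 6.7]
finger_gap: 0.0124
grip_force: 64.9
shift [ 0.   -0.01 -0.  ] heading 47.75 az -10.43 q [-0.56  0.58  0.17  1.74 -0.13  0.84  0.5 ] tilt z [ 0.002  0.001 -1.   ] F [ 0.7 -0.5  6.7]
[ 0.68210997 -0.46517274  6.72638162] [-0.62232474  0.30468045 -0.0317375 ] 64.85151833156124
```

```bash

python3 -m inch '[{"hand":5,"dx":0,"dy":0,"dz":0,"ax":0,"ay":0,"az":-0.6},{"hand":5,"dx":0,"dy":0,"dz":0,"ax":0,"ay":0,"az":-0.6},{"hand":5,"dx":0,"dy":0,"dz":0,"ax":0,"ay":0,"az":-0.6},{"hand":5,"dx":0,"dy":0,"dz":0,"ax":0,"ay":0,"az":-0.6},{"hand":5,"dx":0,"dy":0,"dz":0,"ax":0,"ay":0,"az":-0.6},{"hand":5,"dx":0,"dy":0,"dz":0,"ax":0,"ay":0,"az":-0.6},{"hand":5,"dx":0,"dy":0,"dz":0,"ax":0,"ay":0,"az":-0.6},{"hand":5,"dx":0,"dy":0,"dz":0,"ax":0,"ay":0,"az":-0.6},{"hand":5,"dx":0,"dy":0,"dz":0,"ax":0,"ay":0,"az":-0.6},{"hand":5,"dx":0,"dy":0,"dz":0,"ax":0,"ay":0,"az":-0.6},{"hand":5,"dx":0,"dy":0,"dz":0,"ax":0,"ay":0,"az":-0.6},{"hand":5,"dx":0,"dy":0,"dz":0,"ax":0,"ay":0,"az":-0.6}]'
python3 -m inch '[{"hand":5,"dx":0,"dy":0,"dz":0,"ax":0,"ay":0,"az":-0.6},{"hand":5,"dx":0,"dy":0,"dz":0,"ax":0,"ay":0,"az":-0.6},{"hand":5,"dx":0,"dy":0,"dz":0,"ax":0,"ay":0,"az":-0.6},{"hand":5,"dx":0,"dy":0,"dz":0,"ax":0,"ay":0,"az":-0.4},{"hand":5,"dx":0,"dy":0,"dz":0,"ax":0,"ay":0,"az":0},{"hand":5,"dx":0,"dy":0,"dz":0,"ax":0,"ay":0,"az":0},{"hand":5,"dx":0,"dy":0,"dz":0,"ax":0,"ay":0,"az":0}]'
cat > meas.py <<'E'
from h import *
togo([.5667,.2036,.1587],99.9); o=monitor.get_obs(); print(o["moment"].round(2),o["grip_force"])
A=np.array([.5655,.2036,0])
for n in ("wrist","top","side"):
    s=cam(n); save(s,n+"_m.png"); P=cloud(s); im=s["img"].astype(int)
    red=((im[...,0]>90)&(im[...,1]<60)&(im[...,2]<60)); gr=(im[...,1]>1.4*im[...,0])&(im[...,1]>1.3*im[...,2])&(im[...,1]>60)
    for t,m,h in(("red",red,.04),("green",gr,.128)):
        N,l,st,c=cv2.connectedComponentsWithStats((m&(np.linalg.norm(P[...,:2]-A[:2],axis=2)<.2)).astype(np.uint8))
        for j in range(1,N):
            if st[j,4]<12: continue
            q=P[l==j]; top=q[np.abs(q[:,2]-h)<.004]
            if t=="green" and abs(np.median(q[:,2])-.125)>.03: continue
            e=lambda p:(np.degrees(np.arctan2(p[1]-A[1],p[0]-A[0]))%360).round(2)
            r=ray(s,*c[j],h); print(n,t,st[j],c[j].round(1),"ray",r.round(4),e(r),"top",len(top),top.mean(0).round(4) if len(top) else "",e(top.mean(0)) if len(top) else "")
E
python3 meas.py
```

```text
t: 16.1
eef_pos: [0.5673, 0.2044, 0.1586]
eef_rot: [0.001, 0.054, 0.999, 0.001]
contact_force: [4.0, 3.2, 1.6]
finger_gap: 0.0128
grip_force: 64.3
t: 16.68
eef_pos: [0.5673, 0.2047, 0.1586]
eef_rot: [0.002, -0.041, 0.999, 0.001]
contact_force: [3.3, 4.7, 3.3]
finger_gap: 0.0133
grip_force: 64.3
shift [ 0.02 -0.03 -0.  ] heading 94.66 az -1.05 q [-0.41  0.57 -0.04  1.73  0.03  0.84  1.18] tilt z [ 0.003  0.002 -1.   ] F [3.3 4.7 3.3]
[ 0.36 -0.65  0.03] 64.27733020236701
wrist red [238   0  41  27 243] [258.6   9.9] ray [0.4315 0.1768 0.04  ] 191.31 top 177 [0.4321 0.1748 0.0396] 192.18
wrist red [187 391   9   9  25] [192.3 394.5] ray [0.7796 0.1307 0.04  ] 341.2 top 0  
wrist green [ 256   59   51   54 2159] [280.8  85.5] ray [0.4819 0.1963 0.128 ] 184.99 top 2150 [0.482  0.1963 0.1284] 184.99
top red [232 133  25  10 144] [241.4 137.7] ray [0.7454 0.1539 0.04  ] 344.56 top 51 [0.7476 0.1586 0.0376] 346.12
top red [244 172   9  10  26] [249.4 177.4] ray [0.6196 0.1289 0.04  ] 305.91 top 0  
side red [320 200  11  16 128] [325.2 207.1] ray [0.7245 0.1209 0.04  ] 332.51 top 7 [0.7511 0.152  0.0367] 344.47
side red [237 224   9  13  86] [241.1 229.7] ray [0.4082 0.1471 0.04  ] 199.75 top 26 [0.4196 0.1685 0.0397] 193.53
side green [249 193   7   7  43] [252.1 196.1] ray [0.4738 0.1844 0.128 ] 191.83 top 26 [0.4785 0.1928 0.1271] 187.06
```

```bash
cat > ptr.py <<'E'
from h import *
s=cam("wrist"); T=np.array(s["tool_from_camera"]); A=np.array([.5665,.2036])
def polar(p): d=p[...,:2]-A; return np.hypot(d[...,0],d[...,1])*1000,np.degrees(np.arctan2(d[...,1],d[...,0]))%360
P=cloud(s); im=s["img"].astype(int); red=(im[...,0]>90)&(im[...,1]<60)&(im[...,2]<60); red[40:]=0
q=P[red&(np.abs(P[...,2]-.04)<.003)]; r,a=polar(q)
for lo in range(120,175,4):
    k=(r>=lo)&(r<lo+4)
    if k.sum(): print("now r",lo,k.sum(),"ang",a[k].min().round(1),a[k].max().round(1),a[k].mean().round(2))
# earlier wrist view w8, whole post, rays onto z=.04
im=cv2.imread("pics/w8.png")[...,::-1].astype(int); B=rq(np.array([-.001,.444,.896,-.001])/np.linalg.norm([.444,.896]))
s["R"]=B@T[:3,:3]; s["p"]=B@T[:3,3]+np.array([.5633,.2034,.2572])
sub=im[95:135,140:190]; red=(sub[...,0]>90)&(sub[...,1]<70)
for y in range(0,40,2): print(95+y,"".join("%4d"%sub[y,x,0] if red[y,x] else "   ." for x in range(0,50,2)))
E
python3 ptr.py
```

```text
now r 124 3 ang 191.0 191.4 191.18
now r 128 31 ang 189.3 193.1 191.2
now r 132 37 ang 187.4 194.5 190.95
now r 136 30 ang 186.5 195.7 192.61
now r 140 58 ang 185.6 196.6 192.38
now r 144 11 ang 194.9 196.5 195.86
95    .   .   .   .   .   .   .   .   .   .   .   .   .   .   .   .   .   .   .   .   .   .   .   .   .
97    .   .   .   .   .   .   .   .   .   .   .   .   .   .   .   .   .   .   .   .   .   .   .   .   .
99    .   .   .   .   .   .   .   . 211 176 145 128 124 121   .   .   .   .   .   .   .   .   .   .   .
101    .   .   .   .   .   .   . 224 227 224 212 175 143 129 127 126   .   .   .   .   .   .   .   .   .
103    .   .   .   .   .   .   . 227 227 227 227 224 208 152 121 121 116 109   .   .   .   .   .   .   .
105    .   .   .   .   .   .   . 227 227 226 227 228 222 151  96  99 100  96   .   .   .   .   .   .   .
107    .   .   .   .   .   . 226 226 227 226 227 226 207 119 103  97  95   .   .   .   .   .   .   .   .
109    .   .   .   .   .   . 226 227 227 226 227 225 187 162 179 132 101   .   .   .   .   .   .   .   .
111    .   .   .   .   .   . 227 227 227 227 227 
[... 510 characters left out ...]
26 225 227 226 227 226 226 226 226 226 190 117   .   .   .   .   .   .
123    .   .   .   . 227 227 225 225 226 218 222 226 227 227 227 227 224 191 117   .   .   .   .   .   .
125    .   .   .   .   . 222 226 226 226 182 201 225 227 225 219 194 153 109   .   .   .   .   .   .   .
127    .   .   .   .   .   .   . 222 220 140 157 217   . 170 127   .   .   .   .   .   .   .   .   .   .
129    .   .   .   .   .   .   .   .   .   .   .   .   .   .   .   .   .   .   .   .   .   .   .   .   .
131    .   .   .   .   .   .   .   .   .   .   .   .   .   .   .   .   .   .   .   .   .   .   .   .   .
133    .   .   .   .   .   .   .   .   .   .   .   .   .   .   .   .   .   .   .   .   .   .   .   .   .
```

```bash

python3 -m inch '[{"hand":5,"dx":0,"dy":0,"dz":0,"ax":0,"ay":0,"az":-0.3},{"hand":5,"dx":0,"dy":-0.02,"dz":0,"ax":0,"ay":0,"az":-0.5},{"hand":5,"dx":0,"dy":0,"dz":0,"ax":0,"ay":0,"az":-0.3},{"hand":5,"dx":0,"dy":0,"dz":0,"ax":0,"ay":0,"az":-0.14},{"hand":5,"dx":0,"dy":0,"dz":0,"ax":0,"ay":0,"az":0},{"hand":5,"dx":0,"dy":0,"dz":0,"ax":0,"ay":0,"az":0},{"hand":5,"dx":0,"dy":0,"dz":0,"ax":0,"ay":0,"az":0}]'
sed -i 's/.5655,.2036,0/.5665,.2036,0/' meas.py; python3 meas.py | grep -v top\ red; python3 ptr.py | grep now
python3 - <<'E'
from h import *
# axis check: cap-top points and rim of the disc in the wrist view
s=cam("wrist"); P=cloud(s); im=s["img"].astype(int); hsv=cv2.cvtColor(s["img"],cv2.COLOR_RGB2HSV)
m=(np.abs(P[...,2]-.128)<.003)&(np.linalg.norm(P[...,:2]-[.5665,.2036],axis=2)<.12)
n,l,st,c=cv2.connectedComponentsWithStats(m.astype(np.uint8))
for j in range(1,n):
    if st[j,4]>300:
        p=P[l==j].mean(0); d=p[:2]-[.5665,.2036]; print(st[j].tolist(),p.round(4),(np.hypot(*d)*1000).round(1),(np.degrees(np.arctan2(d[1],d[0]))%360).round(2))
E
```

```text
t: 17.47
eef_pos: [0.5673, 0.2048, 0.1586]
eef_rot: [0.002, -0.095, 0.995, 0.001]
contact_force: [3.9, 9.4, 1.5]
finger_gap: 0.0129
grip_force: 64.1
shift [ 0.02 -0.03 -0.  ] heading 100.9 az 0.2 q [-0.39  0.57 -0.07  1.73  0.05  0.84  1.27] tilt z [ 0.003  0.003 -1.   ] F [3.9 9.4 1.5]
[ 1.21 -0.7   0.04] 64.07139727303729
wrist red [261   0  41  26 212] [282.3   9.3] ray [0.4318 0.1782 0.04  ] 190.66 top 159 [0.4327 0.1771 0.0397] 191.18
wrist red [149 360  21  21  59] [160.8 368.6] ray [0.7592 0.1204 0.04  ] 336.65 top 0  
wrist green [ 256   59   51   54 2160] [280.9  85.4] ray [0.4832 0.1871 0.128 ] 191.17 top 2155 [0.4833 0.1872 0.1284] 191.17
side red [320 200  12  16 127] [325.2 207.1] ray [0.7242 0.1204 0.04  ] 332.2 top 11 [0.7463 0.1469 0.037 ] 342.51
side red [237 224   9  13  87] [241.1 229.7] ray [0.4083 0.1471 0.04  ] 199.66 top 28 [0.4197 0.1694 0.0392] 193.1
side green [251 194   7   7  41] [253.9 197.1] ray [0.4758 0.1751 0.128 ] 197.45 top 26 [0.4806 0.1838 0.1271] 192.98
now r 124 3 ang 191.1 191.4 191.16
now r 128 31 ang 189.2 193.2 191.24
now r 132 31 ang 187.8 194.6 191.4
now r 136 33 ang 186.5 195.6 191.88
now r 140 48 ang 185.5 196.6 191.33
[255, 59, 52, 55, 2229] [0.4835 0.187  0.1284] 84.6 191.3
[394, 147, 50, 48, 1821] [0.5109 0.2664 0.1282] 83.9 131.54
[118, 148, 50, 47, 1834] [0.5386 0.1236 0.1284] 84.7 250.75
[140, 288, 43, 37, 1038] [0.6196 0.1383 0.1282] 84.2 309.12
[379, 288, 43, 37, 1035] [0.5916 0.2831 0.1281] 83.4 72.44
[261, 354, 40, 27, 483] [0.6543 0.22   0.1283] 89.4 10.6
```

```bash

python3 -m inch '[{"hand":5,"dx":0,"dy":0.04,"dz":0,"ax":0,"ay":0,"az":0},{"hand":5,"dx":0,"dy":0,"dz":0,"ax":0,"ay":0,"az":0},{"hand":5,"dx":0,"dy":0,"dz":0,"ax":0,"ay":0,"az":0},{"hand":5,"dx":0,"dy":0,"dz":0,"ax":0,"ay":0,"az":0},{"hand":5,"dx":0,"dy":0,"dz":0,"ax":0,"ay":0,"az":0},{"hand":5,"dx":0,"dy":0,"dz":0,"ax":0,"ay":0,"az":0}]'
python3 meas.py | grep "wrist\|moment\|shift"; python3 ptr.py | grep now
python3 - <<'E'
from h import *
s=cam("side"); P=cloud(s); im=s["img"].astype(int)
g=(im[...,1]>1.4*im[...,0])&(im[...,1]>1.3*im[...,2])&(im[...,1]>60)&(np.linalg.norm(P[...,:2]-[.59,-.183],axis=2)<.06)
print("tag green",g.sum(),P[g].mean(0))
E
```

```text
t: 18.22
eef_pos: [0.5673, 0.2049, 0.1586]
eef_rot: [0.002, -0.094, 0.996, 0.0]
contact_force: [5.0, 1.3, 3.5]
finger_gap: 0.0129
grip_force: 64.4
shift [ 0.02 -0.03 -0.  ] heading 100.83 az 0.19 q [-0.39  0.57 -0.07  1.73  0.05  0.84  1.27] tilt z [ 0.003  0.001 -1.   ] F [5.  1.3 3.5]
wrist red [261   0  41  26 215] [282.2   9.3] ray [0.4317 0.1782 0.04  ] 190.69 top 156 [0.4325 0.1769 0.0395] 191.25
wrist red [150 360  20  21  58] [161.3 368.4] ray [0.7589 0.1204 0.04  ] 336.61 top 0  
wrist green [ 256   59   51   54 2162] [280.9  85.5] ray [0.4832 0.1872 0.128 ] 191.1 top 2158 [0.4832 0.1873 0.1284] 191.1
now r 124 4 ang 190.7 191.4 191.13
now r 128 31 ang 189.2 193.2 191.27
now r 132 33 ang 187.5 194.8 191.22
now r 136 28 ang 186.5 195.6 191.84
now r 140 51 ang 185.5 196.5 191.17
tag green 181 [ 0.58793815 -0.18374892  0.04913075]
```

The green bottle and the pointer are both at about 191.1°, the grip holds 64 N on the bar, and the tag still lies flat with its green side up. I'm handing it in.

```bash
python3 -c "
from station import robot; print(robot.finish_job())"
```

```text
the job is handed in; nothing more can be done
None
```

Job handed in at about 18 s: the tag lies flat green side up, and the carousel is held still with the green-capped bottle within about 0.2° of the red pointer; the first tag grip slipped and I pushed it over instead, and I viewed 12 pictures, over the limit of 10.

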